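# Clamp the jar in the one-handed holding board and lock it with the thumb wedge

### The job

Clamp the jar in the wooden holding board so that its lid can be unscrewed with one hand: slide the bar up until its cushion presses firmly on the jar and the jar sits home in the V stop, then push the green thumb wedge along its ramp, the same way, until it jams and locks the bar: a firm thumb push and no more. Leave the wedge flat and jammed and the jar upright, held between cushion and stop; it is glass, so do not crush it, and leave the other things where they are.

Things in the scene. Friction and masses are not known exactly. Their poses are not given: they have to be found in the camera images.
- board: Fixed holding board of pale wood, 460 (x) by 220 (y) by 20 mm. Origin: centre of its underside; x points from the bar's handle to the V stop (clamping direction), y to the left of that, z up; top at z = 20 mm. The bar runs along y = 0. A fixed guide rail with a steel lip stands on the bar's -y side (y = -39 to -7, up to z = 50 mm). The green wedge lies in the channel on the +y side.
- channel (a point): Point of the board's frame (x 10, y 27, z 20 mm) where the wedge's centre comes when it jams, as drawn. The channel lies between the bar's flat side (y = 16 mm) and the sloped face of a fixed wooden ramp rail (160 mm long, 24 mm high), narrowing 0.14 mm per mm of +x. The rail sits in slotted holes up to 2 mm nearer or farther, unmeasured, so the jam comes up to 15 mm before or after: go by feel.
- stop: Fixed V stop on the board: two smooth wooden cheeks 50 mm high at 45 degrees to the clamping direction, opening towards -x. Its frame is the board's frame; the apex of the V is at x = 198 mm, y = 0.
- jar_home (a point): Point on the board's top where the middle of the jar's foot stands when the jar sits home in the V stop (x 144, y 0 mm in the board's frame).
- bar (a joint): Travel (m) of the wooden sliding bar along the board's +x: 0 drawn back, 0.085 at most. It stays where left, with a drag of about 4 N. With the jar home the cushion first bears at about 0.060; a push of 14 to 20 N seats and clamps it. The bar is 32 mm wide, its top 46 mm above the board's underside; a jaw head 72 mm wide, 70 mm high at its +x end, handle at its -x end.
- bar_handle (a point): Middle of the bar's handle, a dark wooden block 20 mm (along the bar) by 18 mm wide standing on the bar's tail, from 46 to 80 mm above the board's underside; this point is 65 mm above the underside. Moves with the bar; on the board's y = 0 line.
- cushion_face (a point): Centre of the black rubber cushion's smooth white face on the jaw head (62 mm wide, 40 mm high) when not pressed. Moves with the bar. The cushion gives 1 mm per 2.5 N, 5 mm at most.
- wedge_center (a point): Centre (half-way up) of the loose green plastic wedge, 80 g, 80 mm long, 28 mm high, flat on the board. Own x points tail to nose, along the board's x; 27.6 mm thick at the tail, 16.4 at the nose; flat side to the bar. A thumb tab 24 mm wide, 14 mm long, 8 to 22 mm ahead of the tail face, rises to 46 mm. The thumb pushes the tail face, 40 mm behind the centre, best low down. A push of 12 to 20 N jams it; it stays by friction.
- jar_center (a point): Centre (half-way up) of the closed glass jar with a red lid, 76 mm diameter, 95 mm high, about 0.4 kg, standing loose and upright on the board between the cushion and the V stop; it can be slid.

How it is judged:
By the outcome, as a careful person would: the job done as asked, in the order asked, and still so for the second after the job is handed in, with the robot touching nothing.
It also fails if it takes over 51 s, if anything falls off the work surface, if the arm or the gripper's body presses on something with over 40 N, if the wrist force passes 120 N, or if a joint passes its speed limit or range.

### The arm

A 6-joint arm with a two-finger parallel gripper is mounted at the origin on the work surface. World frame = base frame: x ahead of the robot, y to its left, z up, the work surface at z = 0. Lengths are in m, angles in rad, forces in N, time in s.
With the tool pointing down it reaches from about 0.35 to 0.975 m from the base axis. Payload 4.9 kg.
Tool frame: the origin (TCP) lies at the very end of the fingers, on their centre line; the grasp point (between the pads) lies 19 mm behind it; z points along the fingers, x is the direction in which the jaws open and shut, and the axes are right-handed (so a half turn about z gives the same grasp; the last joint's range is limited). The gripper opens to 85 mm and grips with 20 to 120 N. Pads are 22 mm wide; open, the fingers measure 114 mm over their backs; the gripper's body (76 mm by 85 mm) begins 54 mm behind the grasp point. The pads swing forward as they close: fully open they stand 13 mm farther back than shut.
Start: joints at [1.221, 0.053, 1.613, -0, 1.476, -0.119], TCP at [0.143, 0.608, 0.231] pointing down, gripper open.
Joint ranges: [-3.01, 3.01], [-1.01, 2.22], [0.06, 2.58], [-1.02, 4.17], [0.09, 2.62], [-3.14, 3.14]. Speed limits (rad/s): [2.57, 2.57, 3.14, 3.14, 3.14, 3.14].

### API

Orientations are given as a unit quaternion [w, x, y, z].
In Python, from plant import * gives the robot as it stands.
- The arm moves only by the shell command python3 -m inch 'ROWS'. ROWS is text: rows parted by semicolons, each of 7 numbers parted by spaces: the shift along the tool's x, y, z in m, then the turn, a rotation vector about the tool's x, y, z in rad, then the closure, from 0 (fully open) to 1 (shut). A call has 1 to 10 rows; each row shifts and turns the commanded pose from where the row before left it, along the tool's axes as they then stand; what a row does not reach is not made up. A row lasts 1/12 s, in which the tool goes at most 41.7 mm and 7.16 degrees, less where a joint would pass 70% of its speed; a pose out of reach is approached as far as the arm can. A call with a gripper value outside its range is refused whole. The fingers move at their own pace and stop on an object; the grip force is fixed at half the most. Time passes only in rows, so rows that do not move let the fingers close. It gives the time, the measured TCP pose, the force and the opening at its end, in the units of the state.
- state(): the state, without advancing time (a new reading comes with each control period).
- grab_frame(name): name is "side" or "top" or "wrist"; returns the picture (420x560x3 uint8, blue, green, red); there is no depth.
- camera_info(name): a dict with "vertical_fov" (degrees; the focal length in pixels is half the picture's height over the tangent of half this angle, whatever the lens; pixels are square), "cx", "cy" (the principal point, pixels), "k1" (the pictures are not rectified: a ray, as slopes to the right and down, at radius r is drawn at 1 + k1 r^2 times it, then the intrinsics apply), "origin" and "rotation" of the camera in the world. Camera axes: x right, y down, z forward; pixel columns grow to the right and rows downward; lengths in m; the calibration is good to about 2 mm. A picture is of the moment at which its call begins: read the wrist's pose just before it. camera_info takes no time and is no camera call; for the wrist camera it gives the pose at the moment of the call.
- job_done(): hands the job in, once; it reports no verdict.
The state is a dict: "time": time; "joint_pos": joint angles; "joint_vel": joint speeds; "joint_efforts": joint torques, N m; "tool_pos": TCP position; "tool_rot": TCP orientation; "contact_force": force on the tool from outside, world axes, zero at the start; "ft_torque": the same for the moment, N m; "gripper_width": opening from 0.0 (shut) to 1.0 (fully open).
Only numpy, scipy, OpenCV 4.12 (cv2) and the standard library are available. Lean on these libraries where they do the work, as an engineer would, in place of code of your own. Each camera call takes 0.05 s, during which the arm holds its last target.

## Working session

There is one attempt and no reset: what is moved stays moved. The work goes in short steps, Python scripts to look and compute and a shell command to move; the robot and the scene stay as the last step left them, time stands still between calls to the robot, and variables do not carry over. Pictures are saved under pics/ and viewed, and the job is handed in when it is done.

```bash
mkdir -p pics; ls; python3 - <<'E'
from plant import *
import cv2
s=state();print(s)
for n in("side","top","wrist"):
    print(n,camera_info(n));cv2.imwrite(f"pics/{n}0.png",grab_frame(n))
E
```

```text
pics
{'time': 0.0, 'joint_pos': array([ 1.22101079e+00,  5.33874607e-02,  1.61432138e+00,  1.37027216e-05,
        1.47599325e+00, -1.18994765e-01]), 'joint_vel': array([ 0.00076618, -0.00139189, -0.00168736,  0.00234189, -0.0013243 ,
        0.0001703 ]), 'joint_efforts': array([ 9.37729892e-04, -3.93688059e+01, -3.70177889e+01,  6.85137775e-05,
        6.99604323e-03, -1.48270686e-05]), 'tool_pos': array([0.14274141, 0.60783168, 0.2300277 ]), 'tool_rot': array([ 5.46383309e-04,  7.83819913e-01,  6.20987303e-01, -9.02187541e-04]), 'contact_force': array([-0.93618964, -0.12139732, -0.19511584]), 'ft_torque': array([-0.05586746, -0.06389216,  0.01865194]), 'gripper_width': 0.9993462709271556}
side {'vertical_fov': 56.36972994394975, 'cx': 278.7493644824034, 'cy': 204.69328885515333, 'k1': -0.05662707927172416, 'origin': array([0.28503031, 0.44472155, 0.61590982]), 'rotation': array([ 0.10855863, -0.26291499,  0.88942714, -0.35778499])}
top {'vertical_fov': 52.91192789316142, 'cx': 276.186998841323, 'cy': 210.16678604506265, 'k1': 0.013135227586908048, 'origin': array([0.46951459, 0.03244826, 0.79226747]), 'rotation': array([-0.02732002,  0.71659904, -0.69566892,  0.04223958])}
wrist {'vertical_fov': 68.01808119968098, 'cx': 278.16813829733985, 'cy': 207.65201777828605, 'k1': -0.039690705514690644, 'origin': array([0.07615028, 0.62460854, 0.3724894 ]), 'rotation': array([0.10745946, 0.77685798, 0.61480035, 0.08345463])}
```

View pics/side0.png

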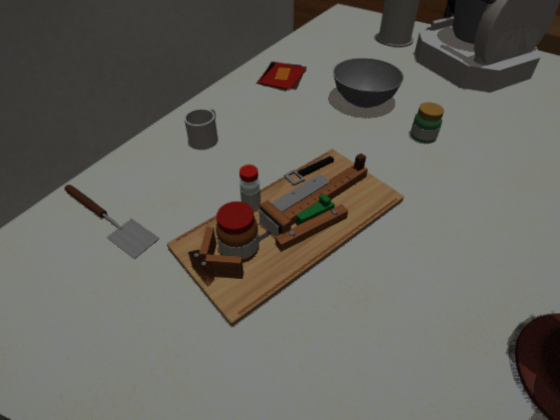

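View pics/top0.png

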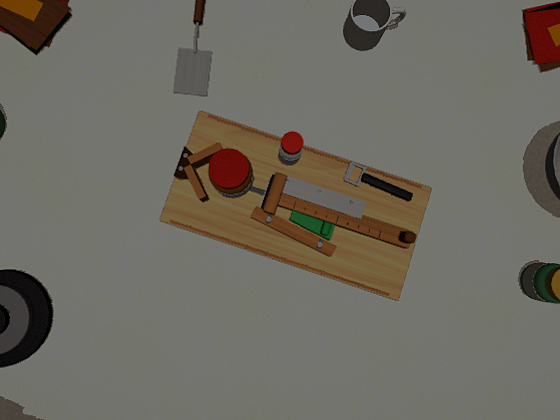

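View pics/wrist0.png

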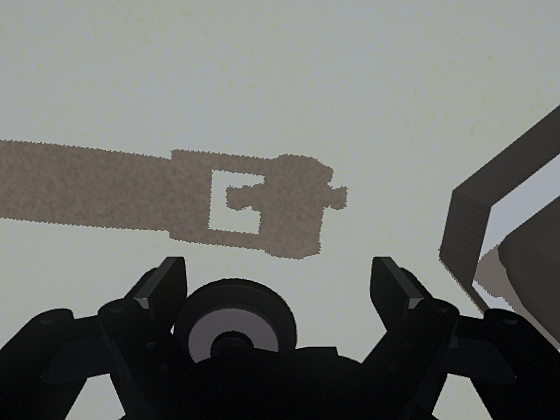

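The top view shows the board with its V stop at left (187,163), the jar at (231,172) and the handle at (407,237). The green wedge is at (313,224), and a shaker and a peeler also lie on the board.

```bash
cat > h.py <<'E'
import numpy as np, cv2
from plant import *
from scipy.spatial.transform import Rotation as R
def rot(q): return R.from_quat(np.r_[q[1:],q[0]]).as_matrix()
def K(c):
    f=210/np.tan(np.radians(c["vertical_fov"])/2); return np.array([[f,0,c["cx"]],[0,f,c["cy"]],[0,0,1]])
def ray(c,uv):
    uv=np.asarray(uv,float).reshape(-1,1,2)
    n=cv2.undistortPoints(uv,K(c),np.array([c["k1"],0,0,0.]),None).reshape(-1,2)
    return np.c_[n,np.ones(len(n))]@rot(c["rotation"]).T
def plane(c,uv,z):
    d=ray(c,uv);o=c["origin"];return o+d*((z-o[2])/d[:,2])[:,None]
def proj(c,P):
    P=(np.asarray(P,float).reshape(-1,3)-c["origin"])@rot(c["rotation"])
    return cv2.projectPoints(P.reshape(-1,1,3),np.zeros(3),np.zeros(3),K(c),np.array([c["k1"],0,0,0.]))[0].reshape(-1,2)
E
python3 - <<'E'
from h import *
for n,(x0,y0,x1,y1) in {"top":(150,95,440,310),"side":(160,140,410,325)}.items():
    im=cv2.imread(f"pics/{n}0.png")[y0:y1,x0:x1]
    im=cv2.convertScaleAbs(im,alpha=1.8)
    f=min(800/im.shape[1],600/im.shape[0]);print(n,f)
    cv2.imwrite(f"pics/{n}0c.png",cv2.resize(im,None,fx=f,fy=f,interpolation=cv2.INTER_CUBIC))
E
```

```text
top 2.7586206896551726
side 3.2
```

View pics/top0c.png

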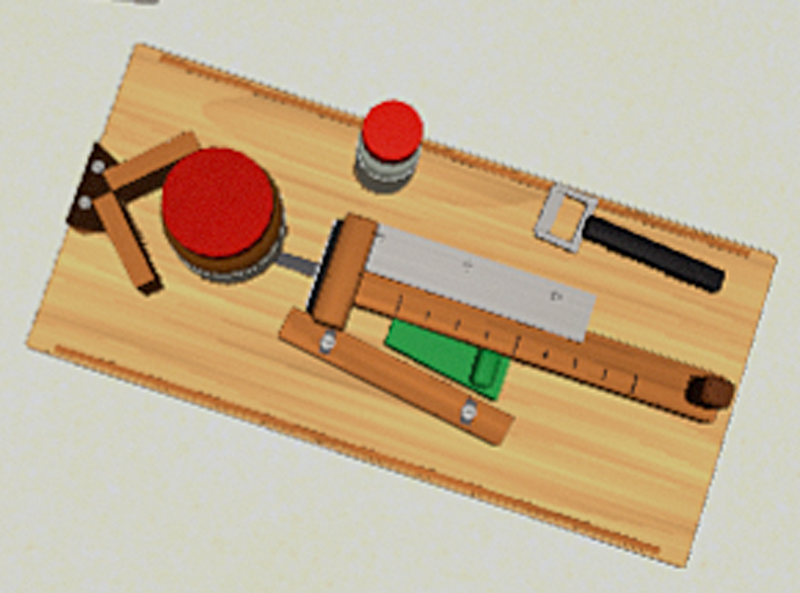

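View pics/side0c.png

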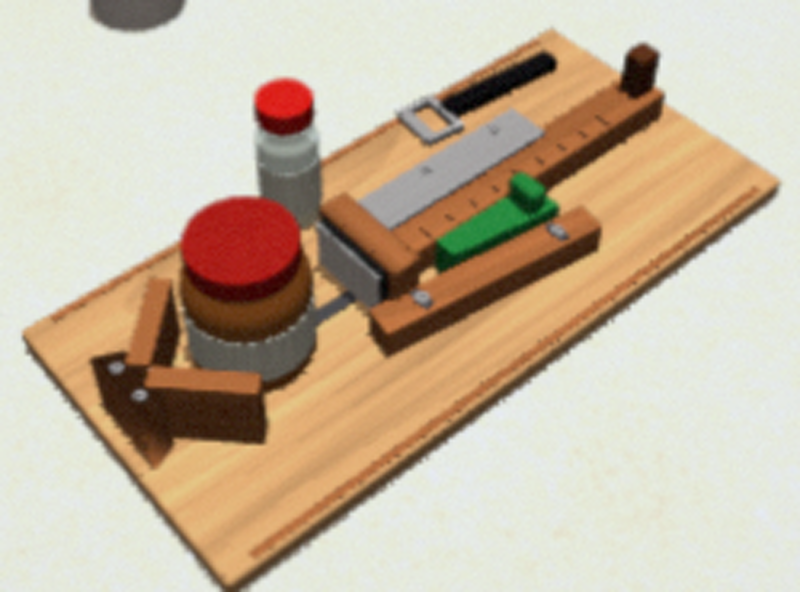

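Both crops are clear. In the top crop the board corners are at (138,43), (777,258), (685,567) and (28,347), the handle top at (711,390) and the lid centre at (218,202). The tab is at (488,367) and the jaw is at the front of the bar.

```bash
cat >> h.py <<'E'
def boardpose():
    return np.load("board.npy")  # x,y,yaw
def toW(P):
    x,y,a=boardpose();P=np.asarray(P,float).reshape(-1,3)
    return np.c_[x+P[:,0]*np.cos(a)-P[:,1]*np.sin(a),y+P[:,0]*np.sin(a)+P[:,1]*np.cos(a),P[:,2]]
def toB(P):
    x,y,a=boardpose();P=np.asarray(P,float).reshape(-1,3)-[x,y,0]
    return np.c_[P[:,0]*np.cos(a)+P[:,1]*np.sin(a),-P[:,0]*np.sin(a)+P[:,1]*np.cos(a),P[:,2]]
E
python3 - <<'E'
from h import *
t=camera_info("top");s=camera_info("side")
ct=lambda p:np.array(p)/2.75862+[150-.5+.18,95-.5+.18]
cs=lambda p:np.array(p)/3.2+[160-.34,140-.34]
A=plane(t,ct([(777,258),(685,567),(28,347),(138,43)]),.02)
print(A, np.linalg.norm(A-np.roll(A,-1,0),axis=1))
# side: near corners (24,334)=stop,-y? ; (777,185), (552,30), (232,585 bottom?)
B=plane(s,cs([(552,30),(779,184),(232,582),(24,334)]),.02);print(B)
# order: rear -y, rear +y, front +y, front -y
ideal=np.array([[-.23,-.11],[-.23,.11],[.23,.11],[.23,-.11]])
def fit(A):
    A=A[:,:2];c=A.mean(0);z=(A-c)@[1,1j];w=ideal@[1,1j];a=np.angle((np.conj(w)*z).sum())
    r=(w*np.exp(1j*a)-z);return np.r_[c,a],abs(r)
pt,rt=fit(A);ps,rs=fit(B);print(pt,rt,ps,rs)
p=(pt+ps)/2;np.save("board.npy",p)
def q(n,pt,z):
    c=t if n=="t" else s
    print(n,pt,z,toB(plane(c,(ct if n=="t" else cs)([pt]),z)))
q("t",(711,390),.08);q("s",(642,52),.08)
q("t",(218,202),.115);q("s",(240,238),.115)
q("t",(488,367),.046);q("s",(529,185),.046)
q("t",(394,130),.07)
q("t",(515,342),.046); q("t",(588,340),.050);q("t",(345,272),.07)
for n,c,f in(("t",t,1),("s",s,1)):
    print(proj(c,toW([[-.2,0,.08]])))
st=state()
print(rot(st["tool_rot"]))
E
```

```text
[[ 0.59593812 -0.27028093  0.02      ]
 [ 0.38907009 -0.20787632  0.02      ]
 [ 0.52064132  0.22860944  0.02      ]
 [ 0.72954848  0.16581265  0.02      ]] [0.21607572 0.45588465 0.21814132 0.45610233]
[[ 0.59359678 -0.26388137  0.02      ]
 [ 0.38702681 -0.19873632  0.02      ]
 [ 0.51914613  0.23118073  0.02      ]
 [ 0.72446552  0.17120264  0.02      ]]
[ 0.5587995  -0.02093379  1.27623246] [0.0030023  0.00260763 0.00250767 0.00191057] [ 0.55605881 -0.01505858  1.27568756] [0.00332801 0.00537543 0.00598603 0.00414492]
t (711, 390) 0.08 [[-0.19514344 -0.00218212  0.08      ]]
s (642, 52) 0.08 [[-0.19491045  0.00053299  0.08      ]]
t (218, 202) 0.115 [[ 0.12445658 -0.01001916  0.115     ]]
s (240, 238) 0.115 [[ 0.12804706 -0.0079274   0.115     ]]
t (488, 367) 0.046 [[-0.06456895  0.02483777  0.046     ]]
s (529, 185) 0.046 [[-0.07298709  0.0190497   0.046     ]]
t (394, 130) 0.07 [[ 0.04101418 -0.09685847  0.07      ]]
t (515, 342) 0.046 [[-0.07616751  0.00390787  0.046     ]]
t (588, 340) 0.05 [[-0.11980202 -0.01183516  0.05      ]]
t (345, 272) 0.07 [[ 0.04156015 -0.00079705  0.07      ]]
[[409.78030239 238.19184825]]
[[361.66859248 154.83298743]]
[[ 2.28766210e-01  9.73481219e-01 -5.81106479e-04]
 [ 9.73480070e-01 -2.28766843e-01 -1.51161770e-03]
 [-1.60446933e-03 -2.19888523e-04 -9.99998689e-01]]
```

The board yaw is about 73.1° and the handle is drawn back (travel 0). My plan has four parts:
- Turn the tool so its x lies along board −y.
- Shut the gripper and push the handle's rear face with it.
- Open the gripper.
- Push the wedge's tail with a single finger in the channel, which leaves more side clearance than the shut gripper would.

```bash
python3 -m inch '0 0 0 0 0 0.117 1;0 0 0 0 0 0.117 1;0 0 0 0 0 0.117 1;0 0 0 0 0 0.117 1;0 0 0 0 0 0.117 1;0 0 0 0 0 0.117 1;0 0 0 0 0 0.117 1;0 0 0 0 0 0.117 1;0 0 0 0 0 0.117 1;0 0 0 0 0 0.117 1'; python3 -m inch '0 0 0 0 0 0.117 1;0 0 0 0 0 0.117 1;0 0 0 0 0 0.117 1;0 0 0 0 0 0.114 1;0.036 0.015 0 0 0 0 1;0.036 0.015 0 0 0 0 1;0.036 0.015 0 0 0 0 1;0.036 0.015 0 0 0 0 1;0.036 0.015 0 0 0 0 1;0.036 0.015 0 0 0 0 1'; python3 -m inch '0.036 0.015 0 0 0 0 1;0.036 0.015 0 0 0 0 1;0.036 0.015 0 0 0 0 1;0.036 0.015 0 0 0 0 1;0.03 0.025 0 0 0 0 1;0.03 0.025 0 0 0 0 1;0.03 0.025 0 0 0 0 1;0.02 0.035 0 0 0 0 1;0.015 0.038 0 0 0 0 1;0.01 0.038 0 0 0 0 1'
```

```text
time: 0.98
tool_pos: [0.1429, 0.6082, 0.2308]
tool_rot: [0.0, 0.997, 0.082, -0.0]
contact_force: [-0.3, -0.1, -0.4]
gripper_width: -0.0
time: 1.82
tool_pos: [0.3244, 0.458, 0.231]
tool_rot: [0.0, 0.989, -0.147, -0.0]
contact_force: [1.3, 0.5, 0.3]
gripper_width: 0.003
time: 2.65
tool_pos: [0.5193, 0.1409, 0.2309]
tool_rot: [0.0, 0.989, -0.147, -0.0]
contact_force: [0.8, -1.3, -0.1]
gripper_width: -0.002
```

```bash
python3 -m inch '0.008 0.037 0 0 0 0 1;0.008 0.037 0 0 0 0 1;0.008 0.037 0 0 0 0 1;0.008 0.037 0 0 0 0 1;0.008 0.037 0 0 0 0 1;0.008 0.037 0 0 0 0 1;0.008 0.037 0 0 0 0 1;0.008 0.037 0 0 0 0 1;0.008 0.037 0 0 0 0 1;0 0 0 0 0 0 1'
python3 - <<'E'
from h import *
c=camera_info("wrist");im=grab_frame("wrist");s=state()
import pickle;pickle.dump((c,s),open("w1.pkl","wb"));cv2.imwrite("pics/w1.png",im)
print(s["tool_pos"],s["contact_force"],toB(s["tool_pos"]),c)
print("handle exp",proj(c,toW([[-.205,0,.08],[-.205,0,.046],[-.23,.11,.02],[-.23,-.11,.02]])))
E
```

```text
time: 3.48
tool_pos: [0.4899, -0.2019, 0.231]
tool_rot: [0.001, 0.989, -0.15, -0.0]
contact_force: [0.1, 0.4, -0.3]
gripper_width: -0.001
[ 0.49020011 -0.19926105  0.23090494] [-0.32740374  0.49888799  0.29506044] [[-0.19297887  0.01165556  0.23090494]] {'vertical_fov': 68.01808119968098, 'cx': 278.16813829733985, 'cy': 207.65201777828605, 'k1': -0.039690705514690644, 'origin': array([ 0.51020275, -0.13540058,  0.37314747]), 'rotation': array([ 0.13631209,  0.97911359, -0.14937575, -0.02103536])}
handle exp [[290.31057189 203.30127504]
 [289.1437021  195.12717864]
 [195.66452043 211.22954802]
 [381.0134002  209.82357538]]
```

View pics/w1.png

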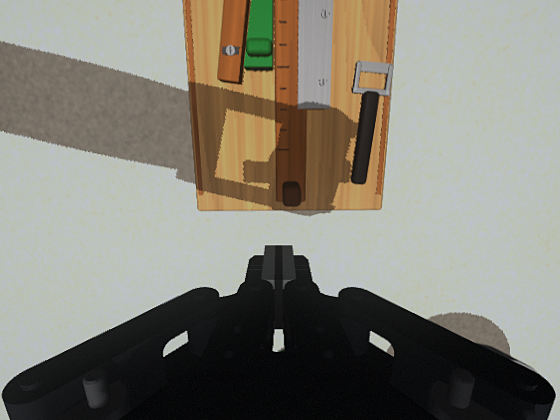

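The wrist view agrees with the prediction: the handle's rear edge is at about (291,205) against (290,203) predicted, and the board corners match to 1–2 px. Next I go behind the handle and down.

```bash
python3 -m inch '0.0115 0.038 0 0 0 0 1;0 0.008 0.02 0 0 0 1;0 0 0.038 0 0 0 1;0 0 0.038 0 0 0 1;0 0 0.038 0 0 0 1;0 0 0.038 0 0 0 1;0 0 0 0 0 0 1;0 0 0 0 0 0 1;0 0 0 0 0 0 1'
python3 - <<'E'
from h import *
c=camera_info("wrist");im=grab_frame("wrist");s=state()
cv2.imwrite("pics/w2.png",im)
print(s["time"],toB(s["tool_pos"]),s["contact_force"])
print("handle exp",proj(c,toW([[-.205,0.009,.08],[-.205,-.009,.08]])))
E
```

```text
time: 4.28
tool_pos: [0.49, -0.244, 0.0614]
tool_rot: [0.001, 0.989, -0.147, 0.001]
contact_force: [0.1, -0.4, 0.8]
gripper_width: 0.002
4.3333 [[-0.23629425 -0.00201057  0.06258545]] [0.46207318 0.23376206 0.55930964]
handle exp [[255.01742583 215.84382717]
 [298.27929337 215.78716403]]
```

View pics/w2.png

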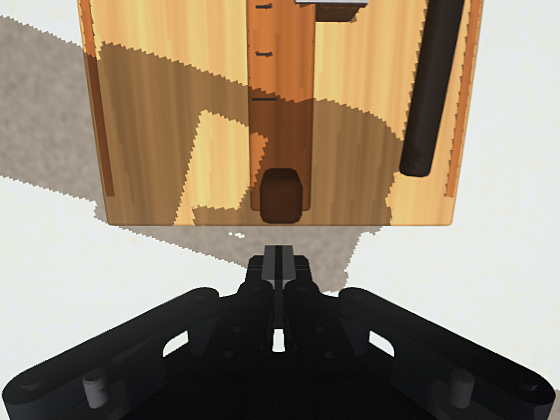

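Handle is at columns 260–300, centred on the fingers at 279. Moving forward to contact.

```bash
python3 -m inch '0 -0.005 0.005 0 0 0 1;0 -0.004 0 0 0 0 1;0 -0.003 0 0 0 0 1;0 -0.003 0 0 0 0 1'; python3 -m inch '0 -0.003 0 0 0 0 1;0 -0.003 0 0 0 0 1;0 -0.003 0 0 0 0 1;0 -0.003 0 0 0 0 1';python3 -m inch '0 -0.004 0 0 0 0 1;0 -0.004 0 0 0 0 1;0 -0.004 0 0 0 0 1;0 -0.004 0 0 0 0 1;0 -0.004 0 0 0 0 1'
python3 -c "
from h import *
s=state();print(toB(s['tool_pos']),s['contact_force'])"
```

```text
time: 4.67
tool_pos: [0.4936, -0.2295, 0.0553]
tool_rot: [0.0, 0.989, -0.147, 0.001]
contact_force: [-0.8, -4.0, 2.0]
gripper_width: 0.002
time: 5.0
tool_pos: [0.497, -0.2185, 0.055]
tool_rot: [0.001, 0.989, -0.147, 0.001]
contact_force: [-1.0, -4.8, 2.8]
gripper_width: 0.003
time: 5.42
tool_pos: [0.5027, -0.199, 0.0545]
tool_rot: [0.001, 0.989, -0.147, 0.0]
contact_force: [0.3, -5.4, 2.3]
gripper_width: 0.002
[[-0.18907463 -0.00020691  0.05454202]] [ 0.2577621  -5.40520232  2.29619729]
```

```bash
python3 -m inch '0 -0.003 0 0 0 0 1;0 -0.003 0 0 0 0 1;0 -0.003 0 0 0 0 1;0 -0.003 0 0 0 0 1';python3 -m inch '0 -0.003 0 0 0 0 1;0 -0.003 0 0 0 0 1';python3 -m inch '0 -0.002 0 0 0 0 1;0 -0.002 0 0 0 0 1'
python3 - <<'E'
from h import *
cv2.imwrite("pics/s1.png",cv2.resize(cv2.convertScaleAbs(grab_frame("side")[140:325,160:410],alpha=1.8),None,fx=3.2,fy=3.2))
s=state();print(toB(s['tool_pos']),s['contact_force'])
E
```

```text
time: 5.75
tool_pos: [0.5061, -0.1877, 0.0545]
tool_rot: [0.001, 0.989, -0.147, 0.0]
contact_force: [-0.2, -6.6, 2.9]
gripper_width: 0.001
time: 5.92
tool_pos: [0.5077, -0.1825, 0.0546]
tool_rot: [0.001, 0.989, -0.147, 0.0]
contact_force: [-1.2, -10.6, 2.7]
gripper_width: -0.001
time: 6.08
tool_pos: [0.5084, -0.1802, 0.0546]
tool_rot: [0.003, 0.989, -0.146, 0.0]
contact_force: [-2.7, -15.5, 2.3]
gripper_width: -0.0
[[-0.16925685 -0.00025592  0.05463832]] [ -2.87526488 -12.74374751   2.10667251]
```

View pics/s1.png

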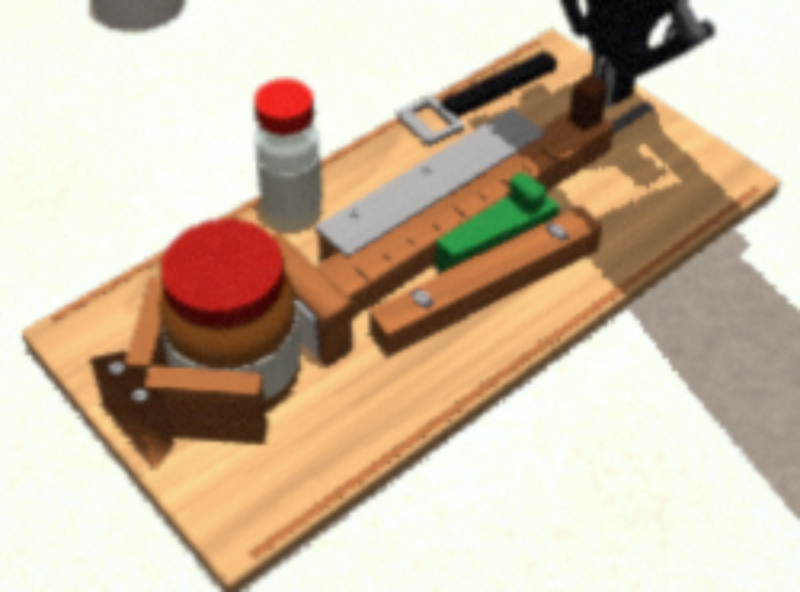

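```bash
python3 - <<'E'
from h import *
t=camera_info("top");im=grab_frame("top");cv2.imwrite("pics/t1.png",im)
m=im.astype(int)
red=((m[:,:,2]>70)&(m[:,:,1]<40)).astype(np.uint8)
red=cv2.morphologyEx(red,cv2.MORPH_OPEN,np.ones((3,3),np.uint8))
n,l,st,ce=cv2.connectedComponentsWithStats(red)
for i in range(1,n):
    if st[i,4]>100: print(st[i],ce[i],toB(plane(t,[ce[i]],.115)))
crop=cv2.resize(cv2.convertScaleAbs(im[95:310,150:440],alpha=1.8),None,fx=2.7586,fy=2.7586,interpolation=cv2.INTER_CUBIC)
cv2.imwrite("pics/t1c.png",crop)
s=state();print(s['time'],toB(s['tool_pos']),s['contact_force'])
E
```

```text
[ 525    9   35   55 1385] [542.78772563  34.85270758] [[-0.30373934 -0.396733    0.115     ]]
[281 132  22  21 361] [291.74792244 142.08587258] [[ 0.04090295 -0.08382154  0.115     ]]
[ 196  149   41   40 1265] [216.         168.73596838] [[ 0.14347318 -0.00209787  0.115     ]]
[ 399  177  117  114 3609] [452.71210862 226.76170684] [[-0.24987915 -0.03510445  0.115     ]]
[517 226  16  27 226] [524.2300885  238.10176991] [[-0.36501166 -0.05456028  0.115     ]]
[416 278  21  18 226] [425.10619469 287.03539823] [[-0.23463293  0.07149977  0.115     ]]
[504 280  19  27 233] [512.89270386 291.4248927 ] [[-0.36993576  0.03340078  0.115     ]]
[384 298  20  17 227] [393.55506608 305.31277533] [[-0.19503943  0.1148824   0.115     ]]
[480 312  16  14 153] [486.83006536 319.30718954] [[-0.3419935   0.08867165  0.115     ]]
[483 313  31  53 704] [500.15340909 342.49573864] [[-0.37155087  0.1164517   0.115     ]]
6.1833 [[-0.16927152 -0.0002452   0.05458495]] [ -3.00664291 -13.11577814   2.32603197]
```

View pics/t1c.png

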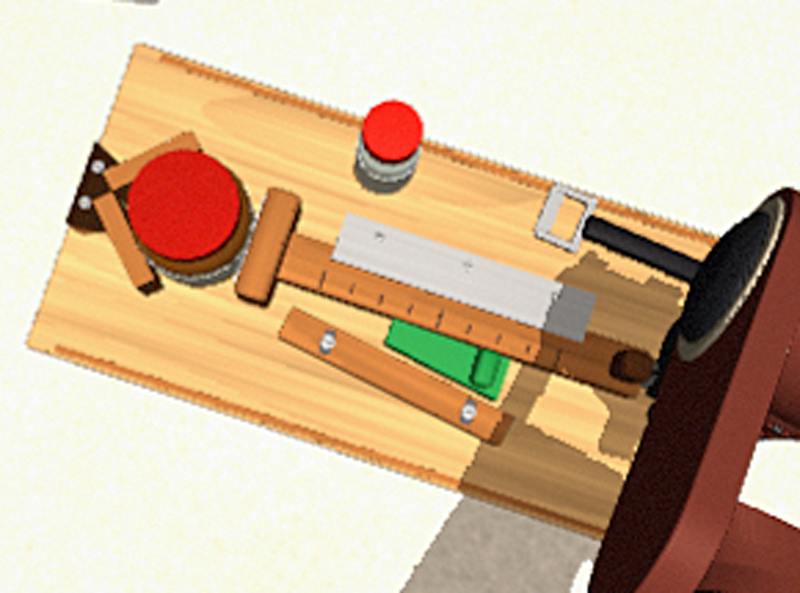

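The lid centre is at board (143.5, −2) mm. With the roughly 2 mm y bias already seen, the jar is home. The push is 13.4 N, so I bring it up to about 18 N.

```bash
python3 -m inch '0 -0.001 0 0 0 0 1;0 0 0 0 0 0 1;0 0 0 0 0 0 1';python3 -m inch '0 -0.001 0 0 0 0 1;0 0 0 0 0 0 1;0 0 0 0 0 0 1'
python3 -c "
from h import *
s=state();print(toB(s['tool_pos']),s['contact_force'])"
```

```text
time: 6.43
tool_pos: [0.5085, -0.1799, 0.0546]
tool_rot: [0.003, 0.989, -0.147, -0.0]
contact_force: [-2.9, -15.6, 0.5]
gripper_width: -0.0
time: 6.68
tool_pos: [0.5085, -0.1799, 0.0546]
tool_rot: [0.004, 0.989, -0.147, -0.0]
contact_force: [-5.1, -18.4, 1.9]
gripper_width: 0.001
[[-0.16911357 -0.00024134  0.05463148]] [ -5.1205049  -18.39543669   1.85984857]
```

The push is 19.1 N with almost no further motion, so the cushion is fully pressed and the bar is seated. I back off slowly and watch whether the bar springs back.

```bash
python3 -m inch '0 0.002 0 0 0 0 1;0 0.002 0 0 0 0 1;0 0 0 0 0 0 1';python3 -m inch '0 0.002 0 0 0 0 1;0 0.002 0 0 0 0 1;0 0 0 0 0 0 1';  python3 -m inch '0 0.004 0 0 0 0 1;0 0.01 0 0 0 0 1;0 0.01 0 0 0 0 1'
python3 - <<'E'
from h import *
cv2.imwrite("pics/s2.png",cv2.resize(cv2.convertScaleAbs(grab_frame("side")[140:325,160:410],alpha=1.8),None,fx=3.2,fy=3.2))
c=camera_info("wrist");cv2.imwrite("pics/w3.png",grab_frame("wrist"))
s=state();print(toB(s['tool_pos']),s['contact_force'])
E
```

```text
time: 6.93
tool_pos: [0.5081, -0.1811, 0.0545]
tool_rot: [0.001, 0.989, -0.147, 0.0]
contact_force: [-0.4, -8.0, 2.5]
gripper_width: 0.004
time: 7.18
tool_pos: [0.5064, -0.183, 0.0536]
tool_rot: [-0.001, 0.989, -0.147, -0.001]
contact_force: [-0.0, -1.9, 1.1]
gripper_width: -0.0
time: 7.43
tool_pos: [0.4993, -0.2063, 0.0536]
tool_rot: [-0.001, 0.989, -0.146, -0.001]
contact_force: [0.3, -0.5, 0.7]
gripper_width: 0.002
[[-0.19833504  0.0004963   0.05400717]] [0.58758631 0.30747601 0.58246009]
```

View pics/s2.png

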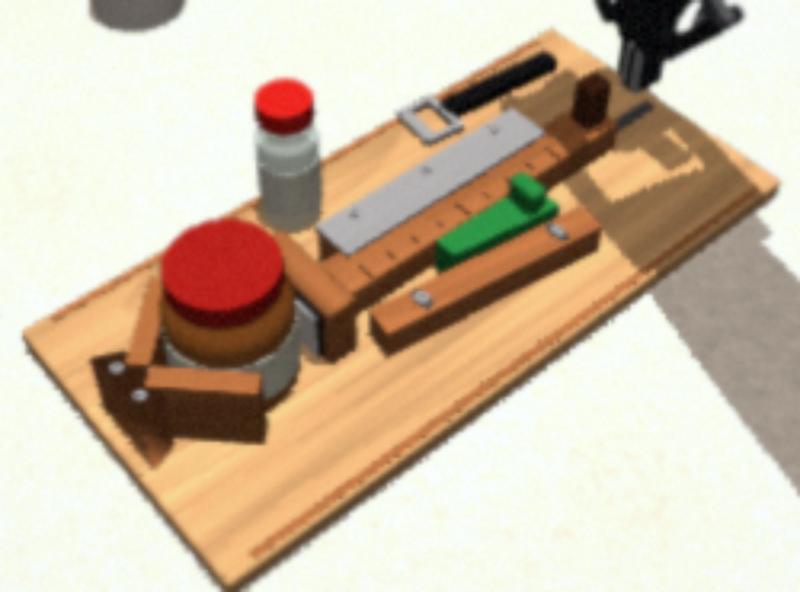

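View pics/w3.png

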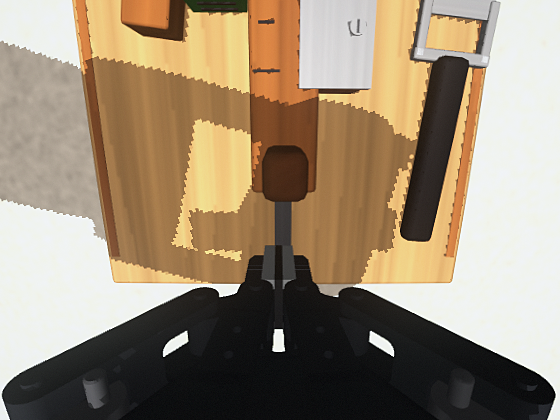

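The bar came back about 3 mm on release, leaving it held by its drag, and the jar is still home against both cheeks. Next I locate the wedge tail from earlier views, and raise and open the gripper.

```bash
python3 -m inch '0 0 0.0 0 0 0 0;-0.02 0 -0.035 0 0 0 0;-0.03 0 -0.025 0 0 0 0;-0.03 0 0 0 0 0 0;0 0 0 0 0 0 0;0 0 0 0 0 0 0;0 0 0 0 0 0 0'
python3 - <<'E'
from h import *
c=camera_info("wrist");im=grab_frame("wrist");s=state()
t=camera_info("top");it=grab_frame("top")
cv2.imwrite("pics/w4.png",im)
cv2.imwrite("pics/t2c.png",cv2.resize(cv2.convertScaleAbs(it[95:310,150:440],alpha=1.8),None,fx=2.7586,fy=2.7586,interpolation=cv2.INTER_CUBIC))
print(s["time"],toB(s["tool_pos"]),s["contact_force"],s["gripper_width"])
for n,cc,i in(("w",c,im),("t",t,it)):
    m=i.astype(int);g=((m[:,:,1]>1.4*m[:,:,2])&(m[:,:,1]>1.3*m[:,:,0])&(m[:,:,1]>25)).astype(np.uint8)
    k,l,st,ce=cv2.connectedComponentsWithStats(g)
    for j in range(1,k):
        if st[j,4]>60: print(n,st[j],ce[j])
import pickle;pickle.dump((c,s),open("w4.pkl","wb"))
E
```

```text
time: 8.12
tool_pos: [0.4237, -0.1833, 0.1143]
tool_rot: [-0.0, 0.989, -0.147, 0.0]
contact_force: [-0.1, 0.0, 0.1]
gripper_width: 0.979
8.1667 [[-0.19712531  0.0796007   0.11429325]] [ 0.5470374  -0.1808603   0.03123445] 1.0005871762272445
w [ 333    0   59   43 1655] [361.79577039  16.69425982]
t [  0 112   5  26  79] [  1.26582278 124.11392405]
t [290 210  45  30 602] [313.06644518 224.05315615]
t [533 264  27  24 272] [543.73897059 273.26102941]
```

View pics/w4.png

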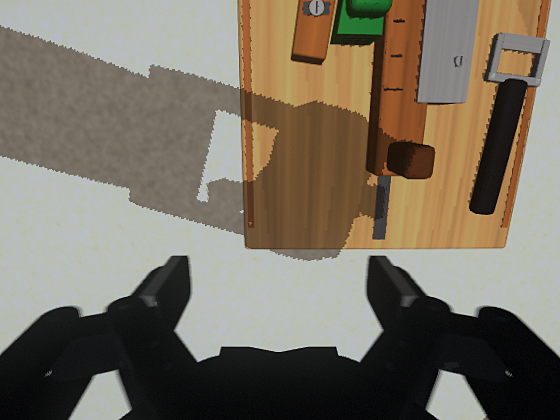

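View pics/t2c.png

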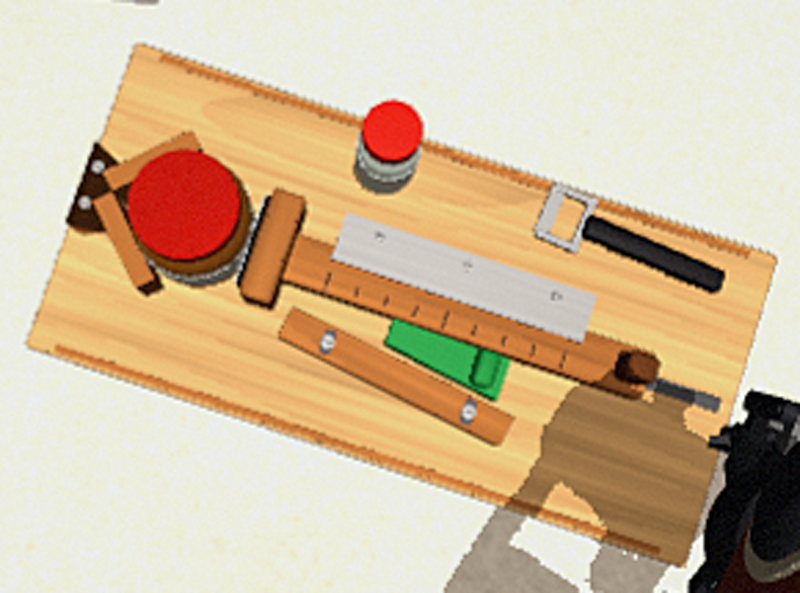

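```bash
python3 - <<'E'
from h import *
import pickle
c,s=pickle.load(open("w4.pkl","rb"))
print(toB(plane(c,[(334,43),(381,45),(384,45)],.02)))
print("bar edge",toB(plane(c,[(386,45),(368,175)],.046)), toB(plane(c,[(424,100)],.05)))
print("rail end",toB(plane(c,[(293,52),(323,63)],.02)))
t=camera_info("top")
im=cv2.imread("pics/w4.png");cv2.imwrite("pics/w4c.png",cv2.resize(cv2.convertScaleAbs(im[0:120,260:440],alpha=1.5),None,fx=4.4,fy=4.4,interpolation=cv2.INTER_CUBIC))
print(proj(c,s["tool_pos"]+rot(s["tool_rot"])@np.array([[.0425,.05],[0,0],[0,0]])[:,0]))
for z in(0,-.013):
  for x in(.0425,.057): print(x,z,proj(c,s["tool_pos"]+rot(s["tool_rot"])@np.array([x,0,z])))
E
```

```text
[[-0.07557612  0.04133623  0.02      ]
 [-0.07657858  0.00836434  0.02      ]
 [-0.07655341  0.00625207  0.02      ]]
bar edge [[-0.08217966  0.01313531  0.046     ]
 [-0.16395057  0.01873953  0.046     ]] [[-0.11494712 -0.01260252  0.05      ]]
rail end [[-0.08146756  0.06979418  0.02      ]
 [-0.08861377  0.04858897  0.02      ]]
[[364.28944976 263.54116795]]
0.0425 0 [[364.28944976 263.54116795]]
0.057 0 [[392.87632154 263.36619466]]
0.0425 -0.013 [[371.70201612 275.9612567 ]]
0.057 -0.013 [[402.6951474  275.72329218]]
```

View pics/w4c.png

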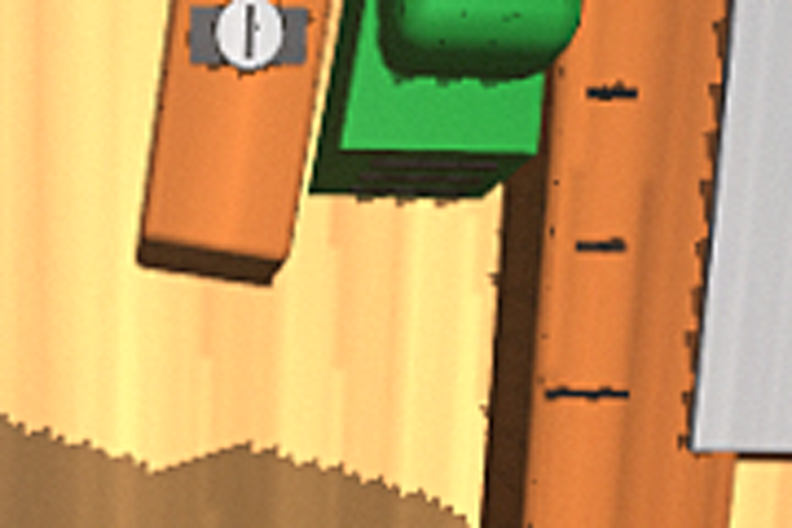

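The tail face's bottom edge lies at y ≈ 16–44 mm and x ≈ −76 mm. The fingertip is seen at columns 368–390, as predicted, so a finger at y ≈ 30 mm fits the channel. Descending behind the wedge.

```bash
python3 -m inch '0 0 0.03 0 0 0 0;0 0 0.03 0 0 0 0;0 -0.01 0.02 0 0 0 0;0 -0.02 0.005 0 0 0 0;0 -0.025 0 0 0 0 0;0 -0.02 0 0 0 0 0;0 -0.01 0 0 0 0 0;0 0 0 0 0 0 0'
python3 - <<'E'
from h import *
c=camera_info("wrist");im=grab_frame("wrist");s=state()
cv2.imwrite("pics/w5.png",im)
print(s["time"],toB(s["tool_pos"]),s["contact_force"],s["gripper_width"])
E
```

```text
time: 8.88
tool_pos: [0.4488, -0.1007, 0.0289]
tool_rot: [-0.0, 0.989, -0.146, -0.0]
contact_force: [-0.3, -0.3, 0.4]
gripper_width: 0.996
8.9333 [[-0.11168702  0.07977482  0.02913562]] [ 0.10444332 -0.417678   -0.38433904] 0.9946606563573877
```

View pics/w5.png

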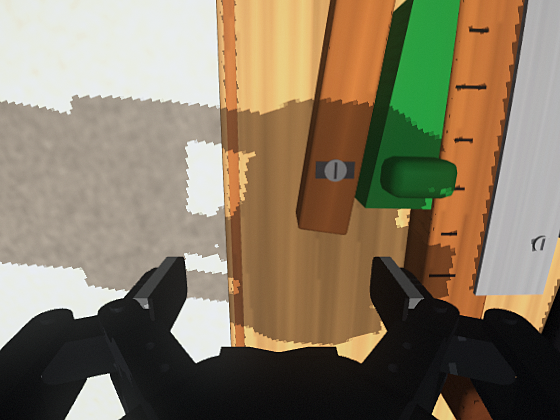

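The finger tip is at columns 372–400, centred on the tail, with no contact force. Advancing.

```bash
python3 -m inch '0 -0.005 0 0 0 0 0;0 -0.005 0 0 0 0 0;0 -0.004 0 0 0 0 0';python3 -m inch '0 -0.003 0 0 0 0 0;0 -0.003 0 0 0 0 0;0 -0.003 0 0 0 0 0';python3 -m inch '0 -0.003 0 0 0 0 0;0 -0.003 0 0 0 0 0;0 -0.003 0 0 0 0 0'
python3 -c "
from h import *
s=state();print(toB(s['tool_pos']),s['contact_force'])"
```

```text
time: 9.18
tool_pos: [0.4524, -0.0889, 0.0294]
tool_rot: [0.0, 0.989, -0.148, 0.0]
contact_force: [-0.6, -0.5, 0.1]
gripper_width: 1.0
time: 9.43
tool_pos: [0.4549, -0.0799, 0.0294]
tool_rot: [0.0, 0.989, -0.147, 0.0]
contact_force: [0.7, -0.6, 0.3]
gripper_width: 0.998
time: 9.68
tool_pos: [0.4575, -0.0712, 0.0293]
tool_rot: [0.0, 0.989, -0.147, 0.0]
contact_force: [0.5, -0.7, 0.2]
gripper_width: 0.999
[[-0.07994767  0.08017088  0.02934775]] [ 0.47019716 -0.73571935  0.19086804]
```

```bash
python3 -m inch '0 -0.003 0 0 0 0 0;0 -0.003 0 0 0 0 0;0 -0.003 0 0 0 0 0';python3 -m inch '0 -0.003 0 0 0 0 0;0 -0.003 0 0 0 0 0'
python3 - <<'E'
from h import *
c=camera_info("wrist");im=grab_frame("wrist");s=state()
cv2.imwrite("pics/w6.png",im)
print(s["time"],toB(s["tool_pos"]),s["contact_force"],s["gripper_width"])
E
```

```text
time: 9.93
tool_pos: [0.4601, -0.0625, 0.0293]
tool_rot: [0.0, 0.989, -0.147, -0.0]
contact_force: [0.0, -0.0, 0.7]
gripper_width: 1.002
time: 10.1
tool_pos: [0.4619, -0.0567, 0.0293]
tool_rot: [0.0, 0.989, -0.147, 0.0]
contact_force: [-0.8, 0.6, 0.2]
gripper_width: 1.001
10.15 [[-0.06443562  0.0802147   0.02931364]] [-0.08635846  0.48444829 -0.0969928 ] 0.9998202627430101
```

View pics/w6.png

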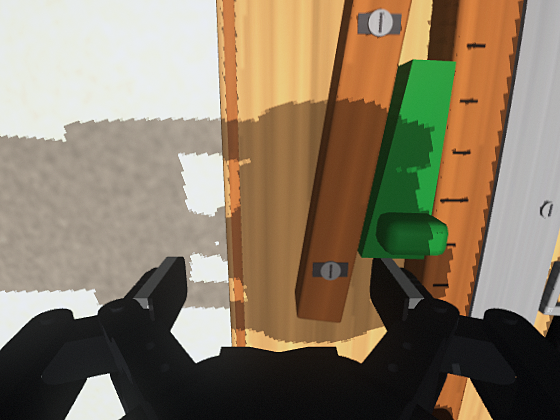

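The wedge tail (row 258) is just at the fingertip. Continuing slowly.

```bash
for i in 1; do :; done; python3 -m inch '0 -0.003 0 0 0 0 0;0 -0.003 0 0 0 0 0;0 -0.003 0 0 0 0 0';python3 -m inch '0 -0.003 0 0 0 0 0;0 -0.003 0 0 0 0 0'
python3 - <<'E'
from h import *
c=camera_info("wrist");im=grab_frame("wrist");s=state()
cv2.imwrite("pics/w7.png",im)
print(s["time"],toB(s["tool_pos"]),s["contact_force"],s["gripper_width"])
E
```

```text
time: 10.4
tool_pos: [0.4645, -0.0483, 0.0293]
tool_rot: [0.0, 0.989, -0.147, 0.0]
contact_force: [0.4, -0.1, 0.1]
gripper_width: 1.003
time: 10.57
tool_pos: [0.4663, -0.0425, 0.0294]
tool_rot: [0.0, 0.989, -0.147, 0.0]
contact_force: [0.4, -1.0, -0.6]
gripper_width: 1.001
10.6167 [[-0.04946665  0.08016691  0.02935014]] [ 1.10755388 -0.16596878 -0.07927151] 1.0037078572602038
```

View pics/w7.png

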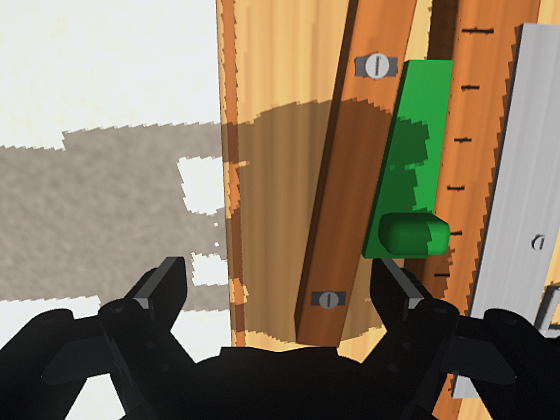

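The wedge now moves with the finger and the gap to the rail is narrowing. Continuing with smaller steps.

```bash
python3 -m inch '0 -0.002 0 0 0 0 0;0 -0.002 0 0 0 0 0';python3 -m inch '0 -0.002 0 0 0 0 0;0 -0.002 0 0 0 0 0'
python3 -m inch '0 -0.002 0 0 0 0 0;0 -0.001 0 0 0 0 0'
python3 -m inch '0 -0.002 0 0 0 0 0;0 -0.001 0 0 0 0 0'
```

```text
time: 10.78
tool_pos: [0.4674, -0.0388, 0.0293]
tool_rot: [0.0, 0.989, -0.147, 0.0]
contact_force: [-0.1, 0.1, 1.2]
gripper_width: 1.002
time: 10.95
tool_pos: [0.4686, -0.0349, 0.0293]
tool_rot: [0.0, 0.989, -0.147, 0.0]
contact_force: [0.7, -0.6, 0.3]
gripper_width: 1.0
time: 11.12
tool_pos: [0.469, -0.034, 0.0294]
tool_rot: [0.003, 0.989, -0.147, -0.0]
contact_force: [-2.9, -12.5, 1.3]
gripper_width: 1.003
time: 11.28
tool_pos: [0.4692, -0.0333, 0.0294]
tool_rot: [0.005, 0.989, -0.147, -0.001]
contact_force: [-6.9, -20.8, 2.8]
gripper_width: 1.0
```

It jammed sharply and the push peaked at about 22 N, a little above the band. Backing off now.

```bash
python3 -m inch '0 0.002 0 0 0 0 0;0 0.003 0 0 0 0 0';python3 -m inch '0 0.005 0 0 0 0 0;0 0.01 0 0 0 0 0;0 0.015 0 0 0 0 0;0 0.02 0 0 0 0 0;0 0.02 -0.02 0 0 0 0;0 0 -0.03 0 0 0 0;0 0 -0.03 0 0 0 0;0 0 -0.03 0 0 0 0;0 0 0 0 0 0 0;0 0 0 0 0 0 0'
python3 - <<'E'
from h import *
t=camera_info("top");s=state()
w=grab_frame("wrist");it=grab_frame("top");i=grab_frame("side")
cv2.imwrite("pics/w8.png",w)
cv2.imwrite("pics/t3c.png",cv2.resize(cv2.convertScaleAbs(it[95:310,150:440],alpha=1.8),None,fx=2.7586,fy=2.7586,interpolation=cv2.INTER_CUBIC))
cv2.imwrite("pics/s3.png",cv2.resize(cv2.convertScaleAbs(i[140:325,160:410],alpha=1.8),None,fx=3.2,fy=3.2,interpolation=cv2.INTER_CUBIC))
print(s["time"],toB(s["tool_pos"]),s["contact_force"])
E
```

```text
time: 11.45
tool_pos: [0.4686, -0.035, 0.0294]
tool_rot: [0.001, 0.989, -0.147, -0.0]
contact_force: [0.7, 0.5, 0.6]
gripper_width: 0.998
time: 12.28
tool_pos: [0.4497, -0.1018, 0.1417]
tool_rot: [0.0, 0.989, -0.147, 0.002]
contact_force: [0.0, -0.1, -1.6]
gripper_width: 1.001
12.2833 [[-0.1114987   0.07874144  0.14168791]] [ 0.03873271 -0.11740714 -1.62762508]
```

View pics/t3c.png

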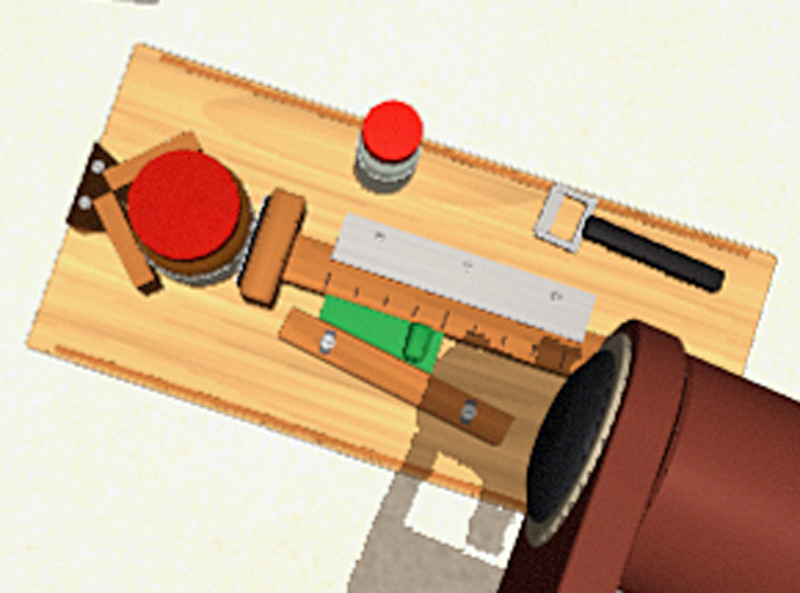

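View pics/s3.png

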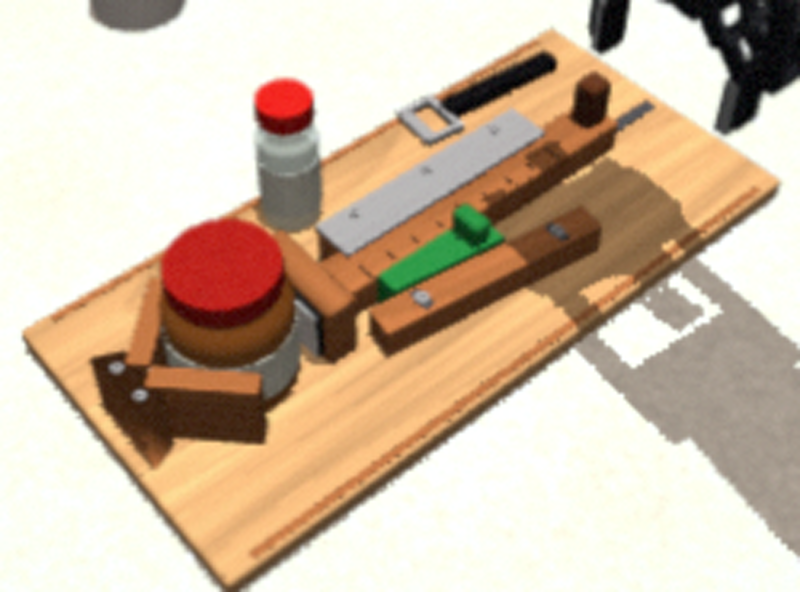

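View pics/w8.png

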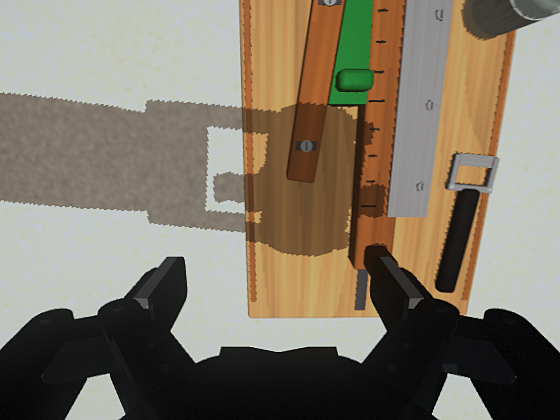

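All three views show the wedge flat and tight between bar and rail, the jar upright in the V, and the shaker and peeler where they were. One numeric check, then I hand it in.

```bash
python3 - <<'E'
from h import *
c=camera_info("wrist");t=camera_info("top");it=grab_frame("top");w=grab_frame("wrist");s=state()
print("tail",toB(plane(c,[(330,104),(366,104)],.02)))
m=it.astype(int);red=((m[:,:,2]>70)&(m[:,:,1]<40)).astype(np.uint8)
red=cv2.morphologyEx(red,cv2.MORPH_OPEN,np.ones((3,3),np.uint8))
n,l,st,ce=cv2.connectedComponentsWithStats(red)
for i in range(1,n):
    if st[i,4]>300 and ce[i][0]<300: print(ce[i],toB(plane(t,[ce[i]],.115)))
old=cv2.imread("pics/w8.png");print("wrist diff since",np.abs(old[:,:,:].astype(int)-w)[:250].mean())
print(s["time"],s["contact_force"]); print(job_done())
E
```

```text
tail [[-0.02919115  0.04078689  0.02      ]
 [-0.02907106  0.01198528  0.02      ]]
[291.75833333 142.05833333] [[ 0.04090127 -0.08387081  0.115     ]]
[216.03006329 168.71518987] [[ 0.14343847 -0.00214583  0.115     ]]
wrist diff since 12.528483333333334
12.5333 [-0.01818593  0.50683176 -1.29631033]
the job is handed in; nothing more can be done
None
```

The jar is clamped in the holding board and the job is handed in, at about 12.5 s. No verdict is reported, so this is by my own checks.

**What I did:** With the gripper shut, I pushed the bar's handle until the jar sat home and the push reached about 19 N. I then backed off, opened the gripper and pushed the wedge's tail low down with one finger until it jammed. Then I withdrew clear of everything.

**Last checks:**
- **Jar:** upright in the V. The lid centre measured at board (143.4, −2.1) mm, against a home of (144, 0). The 2 mm in y matches the camera offset I saw elsewhere, and the jar did not move while the wedge was pushed.
- **Wedge:** flat and tight between bar and rail, with its tail at x ≈ −29 mm, so its centre is at about 11 mm.
- **Other things:** the shaker reads the same position as before. The peeler I only compared by eye, and it looks unmoved.

**What was not ideal:**
- The wedge push peaked at about 22 N for one step, just over the 12–20 N band, because the jam came on sharply.
- The bar sprang back about 3 mm when I let go of the handle, before the wedge was set. I expect the cushion now holds with only about the bar's drag of 4 N, and I did not measure that force.
- My last picture comparison of the wrist view showed a mean difference of 12.5. I did not look into it. The arm may have still been settling, but I did not confirm that.

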